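# Load the planing rail with a row of blocks and shut the gate

### The job

Push the row of four pale wooden blocks along the channel of the rail board, all together as one closed row, until the front block is fully home against the end stop. Then swing the wooden gate arm fully across the channel behind the last block so that the row is locked in. Do it all by pushing with the fingertips: do not lift any block, and leave the other things on the bench where they are.

Things in the scene. Friction and masses are not known exactly. Their poses are not given: they have to be found in the camera images.
- rail_board: fixed plywood board 92 x 290 x 12 mm with a straight channel along its y axis. Origin: on the bench under the channel's centre line; y runs along the channel to the end stop (about the robot's left), x across it, z up. Channel floor z = 12, x = -18 to 18 mm, between dark strips with tops at z = 20 mm (x = -42 to -18 and 18 to 34), from y = -149 to the stop at y = 115. The end y = -150 is open.
- stop_face (a point): foot of the end stop's face, on the channel's centre line and floor (board x 0, y 115, z 12 mm). The stop is a dark wooden block across the board, its top 42 mm above the bench. Blocks fully home in a closed row have their centres 15, 45, 75 and 105 mm before this face. The row slides with well under 1 N.
- block_1: pale wooden block, front of the row, nearest the end stop; 30 mm along the rail, 34 mm across it, 22 mm high, about 25 g. Origin: centre of its underside; x along the rail to the end stop, y across it, z up.
- block_2: pale wooden block, second of the row; 30 mm along the rail, 34 mm across it, 22 mm high, about 25 g. Origin: centre of its underside; x along the rail to the end stop, y across it, z up.
- block_3: pale wooden block, third of the row; 30 mm along the rail, 34 mm across it, 22 mm high, about 25 g. Origin: centre of its underside; x along the rail to the end stop, y across it, z up.
- block_4: pale wooden block, last of the row, the one to push; 30 mm along the rail, 34 mm across it, 22 mm high, about 25 g. Origin: centre of its underside; x along the rail to the end stop, y across it, z up.
- gate (a joint): angle of the wooden gate arm (rad): 0 = shut, straight across the channel along the board's +x, at a hard stop; it grows as the arm swings back away from the end stop: 1.57 = along the board's -y beside the channel; at most 2.4. Starts at 1.75 to 2.3. About 0.5 N at its free end moves it and it stays where left. Shut, its face is 3 mm behind a row that is fully home.
- gate_pivot (a point): top of the gate arm on its upright pivot screw (board x -31, y -16 mm, z 39 mm above the bench). The arm is a round-ended wooden bar, 16 mm wide, reaching 58 mm from this axis, its underside 21 mm and its top 39 mm above the bench.
- gate_end (a point): point on the top face of the gate arm, 50 mm from its pivot and 8 mm short of its free end.
- sanding_block: cork sanding block, 42 x 78 x 26 mm, on the bench beyond the board; leave alone. Origin: centre of its underside.
- loose_peg: turned reddish wooden tuning peg, 21 x 112 x 19 mm, lying on the bench on the near left; leave alone. Origin: centre of its underside.
- glue_jar: glass jar of amber glue with a grey lid, 67 mm diameter, 90 mm high, left of the board; leave alone. Origin: centre of its underside.
- dark_offcut: dark hardwood offcut, 18 x 60 x 15 mm, lying on the bench right of the board; leave alone. Origin: centre of its underside.
Things that resemble listed ones, but are neither listed nor needed, are in the scene too. What is shaped like the block_1 but black is not meant. What is shaped like the block_4 but turquoise is not meant.

How it is judged (in metres and radians):
On the way, in this order (a step that is already met when the one before it is completed fails the run):
1. the whole row is home against the end stop while the gate is still open (y of block_1 in the frame of rail_board between 0.095 and 0.104 m and y of block_2 in the frame of rail_board between 0.065 and 0.074 m and y of block_3 in the frame of rail_board between 0.035 and 0.044 m and y of block_4 in the frame of rail_board between 0.005 and 0.014 m and value of joint gate above 0.2 rad), for 0.1 s.
2. the gate is shut behind the row (value of joint gate below 0.1 rad), for 0.1 s.
At the end, for the whole second after the job is handed in: All four blocks lie flat in the channel, each within 5 mm of its place in a closed row against the end stop, at rest, and the gate arm is within 0.1 rad of fully shut behind them (y of block_1 in the frame of rail_board between 0.095 and 0.104 m and y of block_2 in the frame of rail_board between 0.065 and 0.074 m and y of block_3 in the frame of rail_board between 0.035 and 0.044 m and y of block_4 in the frame of rail_board between 0.005 and 0.014 m and z of each of block_1, block_2, block_3, block_4 in the frame of rail_board below 0.0145 m and x of block_1 in the frame of rail_board between -0.004 and 0.004 m and x of block_2 in the frame of rail_board between -0.004 and 0.004 m and x of block_3 in the frame of rail_board between -0.004 and 0.004 m and x of block_4 in the frame of rail_board between -0.004 and 0.004 m and linear speed of each of block_1, block_2, block_3, block_4 below 0.01 m/s and value of joint gate below 0.1 rad); the robot touches nothing.
It fails at once if a block is lifted or tipped (underside more than 6 mm above the channel floor, or tilted over 0.3 rad) (z of any of block_1, block_2, block_3, block_4 in the frame of rail_board above 0.018 m or angle between any of block_1, block_2, block_3, block_4's own z axis and vertical above 0.3 rad).
It fails at once if the row comes apart (a gap of more than 8 mm between neighbours) (distance between block_1 and block_2 above 0.038 m or distance between block_2 and block_3 above 0.038 m or distance between block_3 and block_4 above 0.038 m).
It fails at once if a bystander is moved by more than 20 mm (distance of any of sanding_block, loose_peg, glue_jar, dark_offcut from where it was at the start of the episode above 0.02 m).
It also fails if it takes over 46 s, if anything falls off the work surface, if the arm or the gripper's body presses on something with over 40 N, if the wrist force passes 120 N, or if a joint passes its speed limit or range.

### The arm

A 6-joint arm with a two-finger parallel gripper is mounted at the origin on a cart in front of the work surface, level with it; the furniture and walls round the work are solid. World frame = base frame: x ahead of the robot, y to its left, z up, the work surface at z = 0. Lengths are in m, angles in degrees, forces in N, time in s.
With the tool pointing down it reaches from about 0.375 to 0.9 m from the base axis. Payload 3.1 kg.
Tool frame: the origin (TCP) lies on the front face of the gripper's body, between the roots of the fingers; the fingertips stand 70 mm ahead of it and the grasp point (between the pads) lies 51 mm ahead of it (bot.tip_extent is the distance from the TCP to the fingertips, in m); z points along the fingers, x is the direction in which the jaws open and shut, and the axes are right-handed (so a half turn about z gives the same grasp; the last joint's range is limited). The gripper opens to 87 mm and grips with 3 to 60 N. Pads are 19 mm wide; open, the fingers measure 117 mm over their backs; the gripper's body (75 mm by 190 mm) begins 51 mm behind the grasp point.
Start: joints at [-75.258, 30.224, 82.088, -0, 67.689, -10.227], TCP at [0.264, -0.567, 0.292] pointing down, gripper open.
Joint ranges: [-176.69, 176.69], [-43.24, 126.21], [12.49, 139.97], [-82, 262], [0, 151.66], [-163.58, 163.58]. Speed limits (degrees/s): [159.86, 159.86, 180, 180, 180, 180].

### API

Orientations are given as a 3x3 rotation matrix whose columns are the frame's x, y, z axes.
In Python, from rig import bot, viewer, ticket gives the robot as it stands. The module is installed in compiled form; this text tells all that it offers.
- The arm moves only by the tool arm_command, never from a script. Its argument "targets" is a list of rows, each an object with "rot": the turn, a rotation vector about the tool's x, y, z in degrees, a list of three; "offset": the shift along the tool's x, y, z in cm, a list of three; "gripper": the closure, from 0 (fully open) to 1 (shut). A call has 1 to 8 rows; each row is the pose to reach, as a shift and turn from the pose commanded when the call began, along the tool's axes at that moment; what a row does not reach only later rows make up. A row lasts 1/10 s, in which the tool goes at most 50 mm and 8.59 degrees, less where a joint would pass 70% of its speed; a pose out of reach is approached as far as the arm can. A call with a gripper value outside its range is refused whole. The fingers move at their own pace and stop on an object; the grip force is fixed at half the most. Time passes only in rows, so rows that repeat a pose let the fingers close. It gives the time, the measured TCP pose, the force and the opening at its end, in the units of the state.
- bot.read_state(): the state, without advancing time (a new reading comes with each control period).
- viewer.capture(name): name is "scene" or "top"; returns a dict with "frame" (480x640x3 uint8, red, green, blue), "fx", "fy", "cx", "cy" (pixels), "D" ([k1, k2, p1, p2, k3] as OpenCV has them; the pictures are not rectified), "view" (4x4, takes a point from world to camera coordinates). Camera axes: x right, y down, z forward; pixel columns grow to the right and rows downward; lengths in m; the calibration is good to about 2 mm. A picture is of the moment at which its call begins. There is no depth.
- ticket.hand_in(): hands the job in, once; it reports no verdict.
The state is a dict: "time_s": time; "joint_positions": joint angles; "qvel": joint speeds; "tau": joint torques, N m; "position": TCP position; "tcp_rot": TCP orientation; "force": force on the tool from outside, world axes, zero at the start; "moment": the same for the moment, N m; "opening": opening from 0.0 (shut) to 1.0 (fully open).
Only numpy, scipy, OpenCV 4.12 (cv2) and the standard library are available. Lean on these libraries where they do the work, as an engineer would, in place of code of your own. Each camera call takes 0.05 s, during which the arm holds its last target. There are 200 camera calls.

## Working session

There is one attempt and no reset: what is moved stays moved. The work goes in short steps, Python scripts to look and compute and a tool call to move; the robot and the scene stay as the last step left them, time stands still between calls to the robot, and variables do not carry over. Pictures are saved under pics/ and viewed, about 8 in all and at most 12, crops included, and the job is handed in when it is done.

Besides the shell and the picture viewer there is one more tool, called after "Request:" as name(argument=value, ...), one argument or row to a line, values as JSON. arm_command: Moves the arm, as the interface text tells. Its arguments: {"type":"object","properties":{"targets":{"type":"array"}},"required":["targets"]}

```bash
mkdir -p pics; cat > h.py <<'E'
import numpy as np, cv2
from rig import bot, viewer, ticket
def cap(n,f=None):
    c=viewer.capture(n); c['K']=np.array([[c['fx'],0,c['cx']],[0,c['fy'],c['cy']],[0,0,1.]]); c['D']=np.array(c['D'],float); c['view']=np.array(c['view'])
    if f: cv2.imwrite('pics/'+f,c['frame'][:,:,::-1])
    return c
def ray(c,px,z):
    p=cv2.undistortPoints(np.array(px,float).reshape(-1,1,2),c['K'],c['D']).reshape(-1,2)
    R=c['view'][:3,:3];t=c['view'][:3,3];o=-R.T@t
    d=np.c_[p,np.ones(len(p))]@R
    return o+d*((z-o[2])/d[:,2])[:,None]
def proj(c,P):
    R=c['view'][:3,:3];t=c['view'][:3,3]
    return cv2.projectPoints(np.array(P,float).reshape(-1,1,3),cv2.Rodrigues(R)[0],t,c['K'],c['D'])[0].reshape(-1,2)
E
python3 - <<'E'
from h import *
for n in('scene','top'):
    c=cap(n,n+'0.png');R=c['view'][:3,:3];print(n,-R.T@c['view'][:3,3],R[2],c['fx'])
s=bot.read_state();print(s['time_s'],s['position'],s['tcp_rot'],s['opening'],bot.tip_extent)
E
```

```text
scene [-0.07837266  0.74215056  0.73753772] [ 0.55621679 -0.59345858 -0.58174719] 527.237335827891
top [0.42637013 0.02826949 1.35430297] [ 0.12574288 -0.00241458 -0.99205993] 624.8640639786529
0.1 [ 0.26374537 -0.56605505  0.2913782 ] [[ 4.22178300e-01 -9.06512677e-01 -4.98740571e-04]
 [-9.06510822e-01 -4.22178462e-01  1.86418983e-03]
 [-1.90046924e-03 -3.34906769e-04 -9.99998138e-01]] 1.001539941710388 0.0697
```

View pics/top0.png

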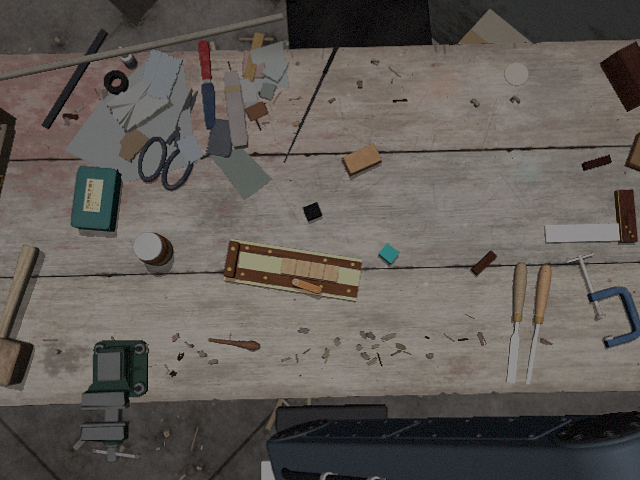

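View pics/scene0.png

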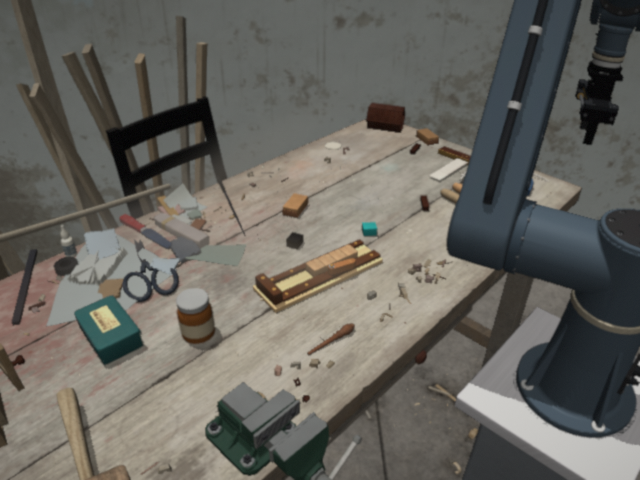

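```bash
python3 - <<'E'
import cv2
a=cv2.imread('pics/top0.png')[230:310,215:375]; cv2.imwrite('pics/c1.png',cv2.resize(a,None,fx=5,fy=5,interpolation=cv2.INTER_CUBIC))
a=cv2.imread('pics/scene0.png')[225:315,240:395]; cv2.imwrite('pics/c2.png',cv2.resize(a,None,fx=5,fy=5,interpolation=cv2.INTER_CUBIC))
E
```

```text
(no output)
```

View pics/c1.png

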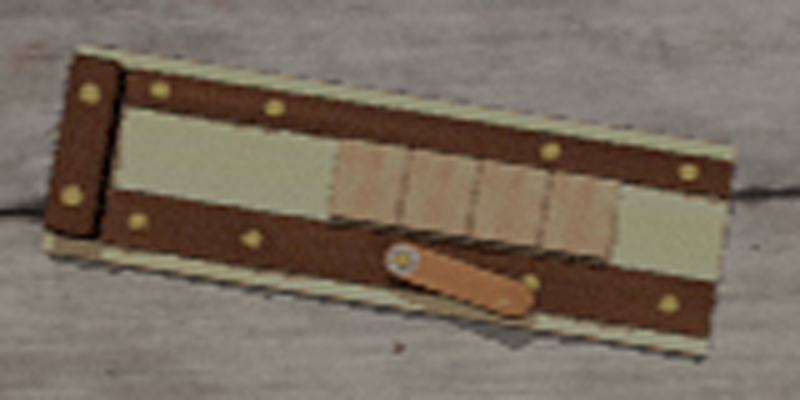

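View pics/c2.png

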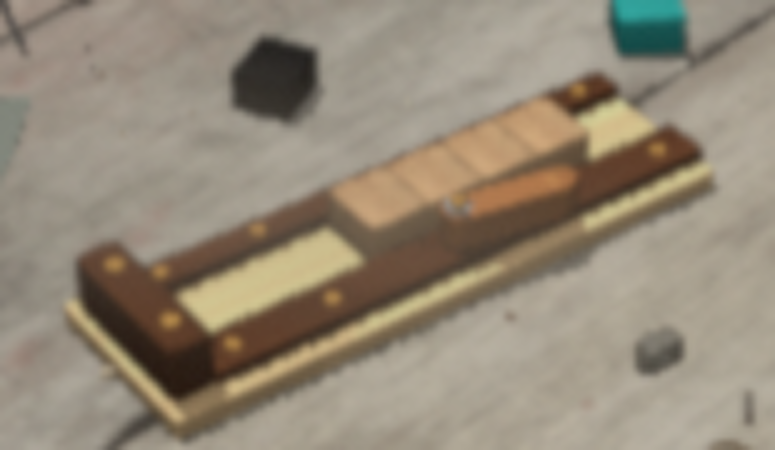

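```bash
cat >> h.py <<'E'
def fit(B,W):
    B=np.array(B,float);W=np.array(W)[:,:2];b=B-B.mean(0);w=W-W.mean(0)
    a=np.arctan2((b[:,0]*w[:,1]-b[:,1]*w[:,0]).sum(),(b*w).sum())
    R=np.array([[np.cos(a),-np.sin(a)],[np.sin(a),np.cos(a)]]);t=W.mean(0)-R@B.mean(0)
    return np.degrees(a),R,t,(W-B@R.T-t)*1000
E
python3 - <<'E'
from h import *
t=cap('top');s=cap('scene')
T=lambda X:(np.array(X,float)+.5)/5-.5+[215,230]
S=lambda X:(np.array(X,float)+.5)/5-.5+[240,225]
np.set_printoptions(precision=4,suppress=True)
B=[(.046,.14),(.046,-.15),(-.046,-.15),(-.046,.14)]
W=ray(t,T([(80,47),(735,150),(703,355),(45,250)]),.012);a,R,o,e=fit(B,W);print('top',a,o,e)
W2=ray(s,S([(68,308),(712,172),(185,425)]),.012);a2,R2,o2,e2=fit([B[0],B[2],B[3]],W2);print('scene',a2,o2,e2)
inv=lambda P:(P[:,:2]-o)@R*1000
print('pivot,end',inv(ray(t,T([(402,259),(537,303)]),.039)))
print('scene pivot,end',inv(ray(s,S([(457,206),(580,178)]),.039)))
# block row tops
print('blocks',inv(ray(t,T([(335,140),(328,216),(622,185),(612,260)]),.034)))
print('blocksS',inv(ray(s,S([(330,187),(375,229),(543,97),(588,135)]),.034)))
print('stop',inv(ray(t,T([(122,66),(96,238)]),.042)))
E
```

```text
top -10.400410649230352 [0.5507 0.0901] [[-1.6269 -1.0795]
 [-1.0008  1.6285]
 [ 1.57    1.5877]
 [ 1.0578 -2.1366]]
scene -9.68937073867633 [0.5456 0.0918] [[-1.219  -1.2927]
 [ 1.0888  3.5885]
 [ 0.1301 -2.2958]]
pivot,end [[-26.099  -15.5399]
 [-35.4761 -74.6275]]
scene pivot,end [[-28.932  -15.6634]
 [-44.2676 -71.1543]]
blocks [[  19.7282   21.0433]
 [ -12.6914   18.6397]
 [  19.8803 -102.3837]
 [ -12.2611 -103.0822]]
blocksS [[  19.0938   17.5291]
 [ -16.2654   18.5285]
 [  17.9985 -100.0008]
 [ -16.6948  -98.3394]]
stop [[ 35.8997 114.7058]
 [-37.7291 112.8623]]
```

```bash
cat >> h.py <<'E'
A=np.radians(-10.2);RB=np.array([[np.cos(A),-np.sin(A)],[np.sin(A),np.cos(A)]]);OB=np.array([.5530,.0900])
def b2w(x,y): return OB+RB@[x/1000,y/1000]
def plan(x,y,ztip,yaw=-100.2):
    "board mm, tip height mm -> tool offset cm and turn"
    from scipy.spatial.transform import Rotation as Q
    s=bot.read_state();R=np.array(s['tcp_rot']);p=np.array(s['position'])
    g=np.r_[b2w(x,y),ztip/1000+bot.tip_extent]
    c,n=np.cos(np.radians(yaw)),np.sin(np.radians(yaw))
    G=np.array([[c,n,0],[n,-c,0],[0,0,-1]])
    print((x,y,ztip),'off',np.round(R.T@(g-p)*100,2),'rot',np.round(Q.from_matrix(R.T@G).as_rotvec(degrees=True),2))
def where():
    s=bot.read_state();p=np.array(s['position']);q=(p[:2]-OB)@RB*1000
    print('t',s['time_s'],'board',np.round(q,1),'tip',round((p[2]-bot.tip_extent)*1000,1),'F',np.round(s['force'],2),'op',round(s['opening'],3))
E
python3 -c "
from h import *
where();plan(0,-138,130);plan(0,-138,60)"
```

```text
t 0.2 board [-168.4 -697.1] tip 221.9 F [0.05 0.75 0.42] op 1.001
(0, -138, 130) off [-35.99 -45.97   9.25] rot [1.000e-02 8.000e-02 3.517e+01]
(0, -138, 60) off [-35.98 -45.97  16.25] rot [1.000e-02 8.000e-02 3.517e+01]
```

Request:
arm_command(
  targets=[
    {"offset": [-36, -46, 9], "rot": [0, 0, 35.2], "gripper": 1},
    {"offset": [-36, -46, 9], "rot": [0, 0, 35.2], "gripper": 1},
    {"offset": [-36, -46, 9], "rot": [0, 0, 35.2], "gripper": 1},
    {"offset": [-36, -46, 9], "rot": [0, 0, 35.2], "gripper": 1},
    {"offset": [-36, -46, 9], "rot": [0, 0, 35.2], "gripper": 1},
    {"offset": [-36, -46, 9], "rot": [0, 0, 35.2], "gripper": 1},
    {"offset": [-36, -46, 9], "rot": [0, 0, 35.2], "gripper": 1},
    {"offset": [-36, -46, 9], "rot": [0, 0, 35.2], "gripper": 1},
  ],
)

```text
time_s: 1.0
position: [0.4432, -0.2139, 0.2314]
tcp_rot: [[-0.178, -0.984, 0.0], [-0.984, 0.178, -0.0], [0.0, -0.0, -1.0]]
force: [-0.0, 0.1, 0.2]
opening: 0.352
```

```bash
python3 -c "
from h import *
where();plan(0,-138,130);plan(0,-138,60)"
```

```text
t 1.0 board [ -54.3 -318.5] tip 161.7 F [-0.02  0.08  0.25] op 0.352
(0, -138, 130) off [-18.06  -5.4    3.17] rot [-0.02 -0.01 -0.06]
(0, -138, 60) off [-18.06  -5.4   10.17] rot [-0.02 -0.01 -0.06]
```

Request:
arm_command(
  targets=[
    {"offset": [-18, -5.4, 5], "rot": [0, 0, 0], "gripper": 1},
    {"offset": [-18, -5.4, 5], "rot": [0, 0, 0], "gripper": 1},
    {"offset": [-18, -5.4, 8], "rot": [0, 0, 0], "gripper": 1},
    {"offset": [-18, -5.4, 8], "rot": [0, 0, 0], "gripper": 1},
    {"offset": [-18, -5.4, 8], "rot": [0, 0, 0], "gripper": 1},
    {"offset": [-18, -5.4, 8], "rot": [0, 0, 0], "gripper": 1},
    {"offset": [-18, -5.4, 8], "rot": [0, 0, 0], "gripper": 1},
  ],
)

```text
time_s: 1.7
position: [0.5277, -0.0488, 0.1519]
tcp_rot: [[-0.178, -0.984, 0.0], [-0.984, 0.178, -0.0], [0.0, -0.0, -1.0]]
force: [1.2, -0.4, 0.2]
opening: 0.003
```

```bash
python3 -c "
from h import *
where();plan(0,-138,22)
s=cap('scene');t=cap('top')
a=s['frame'][170:330,220:460,::-1];b=t['frame'][225:310,205:385,::-1]
a=cv2.resize(a,(600,400),interpolation=cv2.INTER_CUBIC);b=cv2.resize(b,(600,283));
cv2.imwrite('pics/p1.png',np.vstack([a,b])[:600])"
```

```text
t 1.7 board [  -0.3 -141.1] tip 82.2 F [ 1.24 -0.36  0.2 ] op 0.003
(0, -138, 22) off [-0.31 -0.03  6.02] rot [-0.03 -0.02 -0.04]
```

View pics/p1.png

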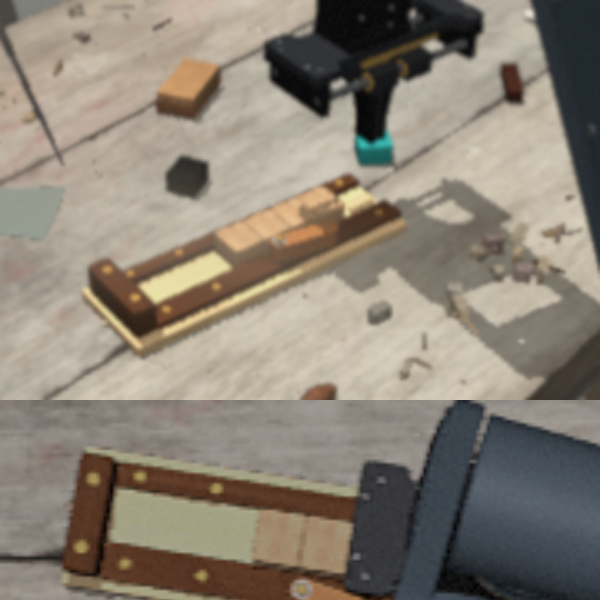

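Request:
arm_command(
  targets=[
    {"offset": [0, 0, 3], "rot": [0, 0, 0], "gripper": 1},
    {"offset": [0, 0, 5], "rot": [0, 0, 0], "gripper": 1},
    {"offset": [0, 0, 5.8], "rot": [0, 0, 0], "gripper": 1},
    {"offset": [0, 0, 5.8], "rot": [0, 0, 0], "gripper": 1},
    {"offset": [-0.3, 0, 5.8], "rot": [0, 0, 0], "gripper": 1},
    {"offset": [-0.6, 0, 5.8], "rot": [0, 0, 0], "gripper": 1},
    {"offset": [-0.9, 0, 5.8], "rot": [0, 0, 0], "gripper": 1},
    {"offset": [-1.2, 0, 5.8], "rot": [0, 0, 0], "gripper": 1},
  ],
)

```text
time_s: 2.6
position: [0.5302, -0.0359, 0.0942]
tcp_rot: [[-0.177, -0.984, 0.001], [-0.984, 0.177, -0.0], [0.0, -0.001, -1.0]]
force: [-0.3, -0.7, -0.5]
opening: 0.006
```

```bash
python3 -c "
from h import *
where();plan(0,-130,23)"
```

```text
t 2.6 board [-1.00e-01 -1.28e+02] tip 24.5 F [-0.32 -0.73 -0.46] op 0.006
(0, -130, 23) off [ 0.2  -0.01  0.15] rot [-0.07 -0.01 -0.02]
```

Request:
arm_command(
  targets=[
    {"offset": [-0.3, 0, 0.15], "rot": [0, 0, 0], "gripper": 1},
    {"offset": [-0.6, 0, 0.15], "rot": [0, 0, 0], "gripper": 1},
    {"offset": [-0.9, 0, 0.15], "rot": [0, 0, 0], "gripper": 1},
    {"offset": [-1.2, 0, 0.15], "rot": [0, 0, 0], "gripper": 1},
    {"offset": [-1.5, 0, 0.15], "rot": [0, 0, 0], "gripper": 1},
    {"offset": [-1.8, 0, 0.15], "rot": [0, 0, 0], "gripper": 1},
    {"offset": [-2.1, 0, 0.15], "rot": [0, 0, 0], "gripper": 1},
    {"offset": [-2.4, 0, 0.15], "rot": [0, 0, 0], "gripper": 1},
  ],
)

```text
time_s: 3.4
position: [0.5341, -0.0125, 0.0921]
tcp_rot: [[-0.178, -0.984, -0.0], [-0.984, 0.178, -0.0], [0.0, 0.0, -1.0]]
force: [1.0, 0.1, -0.3]
opening: 0.004
```

```bash
python3 -c "
from h import *
where()
s=cap('scene');t=cap('top')
a=s['frame'][210:330,240:420,::-1];b=t['frame'][225:310,205:325,::-1]
a=cv2.resize(a,(600,400),interpolation=cv2.INTER_CUBIC);b=cv2.resize(b,None,fx=4,fy=4);b=cv2.copyMakeBorder(b,0,0,0,120,0)
cv2.imwrite('pics/p2.png',np.vstack([a,b])[:600])"
```

```text
t 3.4 board [  -0.5 -104.2] tip 22.4 F [ 1.03  0.11 -0.3 ] op 0.004
```

View pics/p2.png

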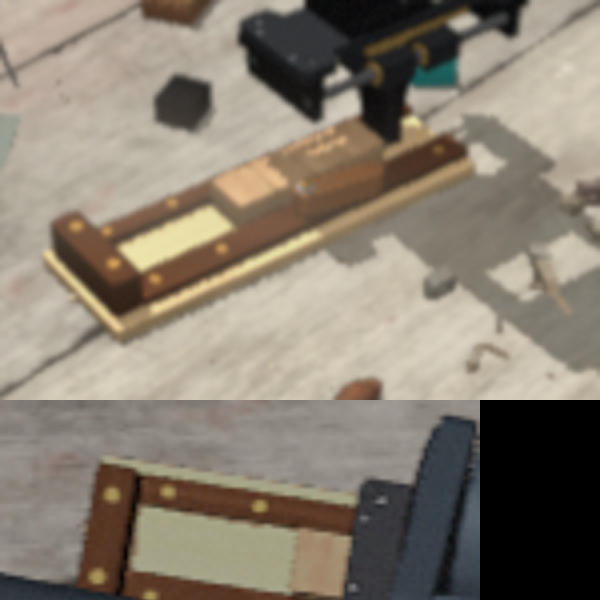

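Request:
arm_command(
  targets=[
    {"offset": [-0.5, 0, 0], "rot": [0, 0, 0], "gripper": 1},
    {"offset": [-1, 0, 0], "rot": [0, 0, 0], "gripper": 1},
    {"offset": [-1.5, 0, 0], "rot": [0, 0, 0], "gripper": 1},
    {"offset": [-2, 0, 0], "rot": [0, 0, 0], "gripper": 1},
    {"offset": [-2.5, 0, 0], "rot": [0, 0, 0], "gripper": 1},
    {"offset": [-3, 0, 0], "rot": [0, 0, 0], "gripper": 1},
    {"offset": [-3.5, 0, 0], "rot": [0, 0, 0], "gripper": 1},
    {"offset": [-4, 0, 0], "rot": [0, 0, 0], "gripper": 1},
  ],
)

```text
time_s: 4.3
position: [0.5412, 0.0272, 0.0921]
tcp_rot: [[-0.178, -0.984, -0.0], [-0.984, 0.178, 0.0], [-0.0, 0.0, -1.0]]
force: [0.0, -1.1, 0.3]
opening: 0.006
```

Request:
arm_command(
  targets=[
    {"offset": [-0.5, 0, 0], "rot": [0, 0, 0], "gripper": 1},
    {"offset": [-1, 0, 0], "rot": [0, 0, 0], "gripper": 1},
    {"offset": [-1.4, 0, 0], "rot": [0, 0, 0], "gripper": 1},
    {"offset": [-1.8, 0, 0], "rot": [0, 0, 0], "gripper": 1},
    {"offset": [-2.2, 0, 0], "rot": [0, 0, 0], "gripper": 1},
    {"offset": [-2.6, 0, 0], "rot": [0, 0, 0], "gripper": 1},
    {"offset": [-3, 0, 0], "rot": [0, 0, 0], "gripper": 1},
    {"offset": [-3.4, 0, 0], "rot": [0, 0, 0], "gripper": 1},
  ],
)

```text
time_s: 5.1
position: [0.5473, 0.0605, 0.0921]
tcp_rot: [[-0.178, -0.984, -0.0], [-0.984, 0.178, 0.0], [-0.0, 0.0, -1.0]]
force: [-0.7, -0.8, -0.0]
opening: 0.006
```

```bash
python3 -c "
from h import *
where()
s=cap('scene');t=cap('top')
a=s['frame'][210:330,240:420,::-1];b=t['frame'][225:275,205:325,::-1]
a=cv2.resize(a,(600,400),interpolation=cv2.INTER_CUBIC);b=cv2.resize(b,None,fx=4,fy=4);b=cv2.copyMakeBorder(b,0,0,0,120,0)
cv2.imwrite('pics/p3.png',np.vstack([a,b])[:600])"
```

```text
t 5.1 board [ -0.4 -30.1] tip 22.4 F [-0.73 -0.77 -0.03] op 0.006
```

View pics/p3.png

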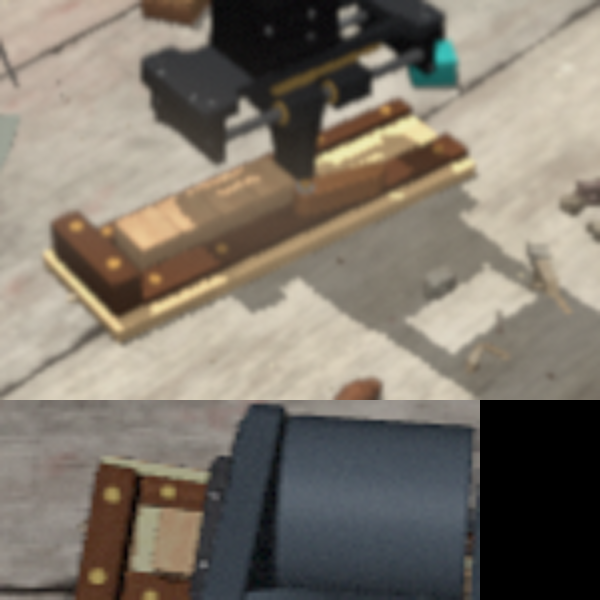

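Request:
arm_command(
  targets=[
    {"offset": [-0.3, 0, 0], "rot": [0, 0, 0], "gripper": 1},
    {"offset": [-0.5, 0, 0], "rot": [0, 0, 0], "gripper": 1},
    {"offset": [-0.7, 0, 0], "rot": [0, 0, 0], "gripper": 1},
    {"offset": [-0.8, 0, 0], "rot": [0, 0, 0], "gripper": 1},
    {"offset": [-0.9, 0, 0], "rot": [0, 0, 0], "gripper": 1},
    {"offset": [-1, 0, 0], "rot": [0, 0, 0], "gripper": 1},
  ],
)

```text
time_s: 5.8
position: [0.549, 0.0701, 0.0921]
tcp_rot: [[-0.178, -0.984, -0.0], [-0.984, 0.178, -0.0], [0.0, 0.0, -1.0]]
force: [0.1, -0.8, -0.8]
opening: 0.003
```

Request:
arm_command(
  targets=[
    {"offset": [-0.1, 0, 0], "rot": [0, 0, 0], "gripper": 1},
    {"offset": [-0.2, 0, 0], "rot": [0, 0, 0], "gripper": 1},
  ],
)

```text
time_s: 6.0
position: [0.5494, 0.072, 0.0921]
tcp_rot: [[-0.178, -0.984, -0.0], [-0.984, 0.178, -0.0], [0.0, 0.0, -1.0]]
force: [-0.0, -0.9, 0.9]
opening: 0.004
```

Request:
arm_command(
  targets=[
    {"offset": [-0.1, 0, 0], "rot": [0, 0, 0], "gripper": 1},
    {"offset": [-0.2, 0, 0], "rot": [0, 0, 0], "gripper": 1},
  ],
)

```text
time_s: 6.2
position: [0.5497, 0.074, 0.0921]
tcp_rot: [[-0.178, -0.984, -0.0], [-0.984, 0.178, 0.0], [0.0, 0.0, -1.0]]
force: [0.5, -0.3, 0.5]
opening: 0.006
```

Request:
arm_command(
  targets=[
    {"offset": [-0.1, 0, 0], "rot": [0, 0, 0], "gripper": 1},
    {"offset": [-0.2, 0, 0], "rot": [0, 0, 0], "gripper": 1},
  ],
)

```text
time_s: 6.4
position: [0.55, 0.0756, 0.0921]
tcp_rot: [[-0.177, -0.984, -0.0], [-0.984, 0.177, -0.001], [0.001, 0.0, -1.0]]
force: [-0.1, -6.4, 0.6]
opening: 0.01
```

Request:
arm_command(
  targets=[
    {"offset": [-0.1, 0, 0], "rot": [0, 0, 0], "gripper": 1},
    {"offset": [-0.2, 0, 0], "rot": [0, 0, 0], "gripper": 1},
  ],
)

```text
time_s: 6.6
position: [0.5501, 0.0759, 0.0921]
tcp_rot: [[-0.175, -0.985, -0.001], [-0.985, 0.175, -0.004], [0.004, 0.001, -1.0]]
force: [-3.2, -13.3, 2.1]
opening: 0.005
```

```bash
python3 -c "
from h import *
where()
s=cap('scene');t=cap('top')
a=s['frame'][225:315,250:400,::-1];b=t['frame'][225:275,205:325,::-1]
a=cv2.resize(a,(600,360),interpolation=cv2.INTER_CUBIC);b=cv2.resize(b,None,fx=4,fy=4);b=cv2.copyMakeBorder(b,0,0,0,120,0)
cv2.imwrite('pics/p4.png',np.vstack([a,b])[:600])"
```

```text
t 6.6 board [ -0.4 -14.4] tip 22.4 F [ -3.25 -13.25   2.14] op 0.005
```

View pics/p4.png

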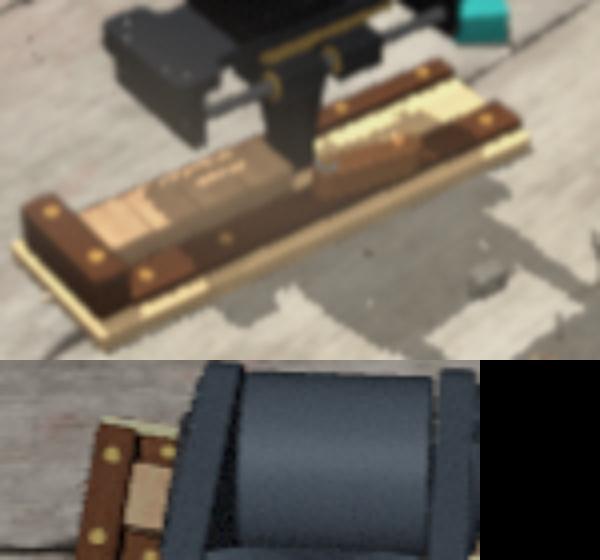

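Request:
arm_command(
  targets=[
    {"offset": [0.8, 0, 0], "rot": [0, 0, 0], "gripper": 1},
    {"offset": [2, 0, 0], "rot": [0, 0, 0], "gripper": 1},
    {"offset": [2, 0, -2], "rot": [0, 0, 0], "gripper": 1},
    {"offset": [2, 0, -4.5], "rot": [0, 0, 0], "gripper": 1},
    {"offset": [3, 3, -4.5], "rot": [0, 0, 0], "gripper": 1},
    {"offset": [4, 7, -4.5], "rot": [0, 0, 0], "gripper": 1},
    {"offset": [4, 7, -4.5], "rot": [0, 0, 0], "gripper": 1},
  ],
)

```text
time_s: 7.4
position: [0.4662, 0.0515, 0.1366]
tcp_rot: [[-0.178, -0.984, -0.013], [-0.984, 0.178, 0.002], [0.0, 0.013, -1.0]]
force: [-0.2, 0.2, 0.5]
opening: 0.002
```

```bash
python3 -c "
from h import *
where()
plan(-70,-54,26)
for th in np.arange(1.9,-.01,-.1):
    c,s=np.cos(th),np.sin(th);P=np.array([-31,-16])+45*np.array([c,-s])+18.5*np.array([-s,-c])
    print(round(th,2),'board',P.round(1),'tool rel to (-70,-54), cm',np.round([-(P[1]+54)/10,-(P[0]+70)/10],2))
s=cap('scene');t=cap('top')
a=s['frame'][225:315,250:400,::-1];b=t['frame'][225:310,205:385,::-1]
a=cv2.resize(a,(540,324),interpolation=cv2.INTER_CUBIC);b=cv2.resize(b,None,fx=3,fy=3)
cv2.imwrite('pics/p5.png',np.vstack([a,b])[:600])"
```

```text
t 7.4 board [-78.6 -53.3] tip 66.9 F [-0.23  0.24  0.47] op 0.002
(-70, -54, 26) off [ 0.07 -0.91  4.08] rot [ 0.74 -0.02 -0.07]
1.9 board [-63.1 -52.6] tool rel to (-70,-54), cm [-0.14 -0.69]
1.8 board [-59.2 -55.6] tool rel to (-70,-54), cm [ 0.16 -1.08]
1.7 board [-55.1 -58.2] tool rel to (-70,-54), cm [ 0.42 -1.49]
1.6 board [-50.8 -60.4] tool rel to (-70,-54), cm [ 0.64 -1.92]
1.5 board [-46.3 -62.2] tool rel to (-70,-54), cm [ 0.82 -2.37]
1.4 board [-41.6 -63.5] tool rel to (-70,-54), cm [ 0.95 -2.84]
1.3 board [-36.8 -64.3] tool rel to (-70,-54), cm [ 1.03 -3.32]
1.2 board [-31.9 -64.6] tool rel to (-70,-54), cm [ 1.06 -3.81]
1.1 board [-27.1 -64.5] tool rel to (-70,-54), cm [ 1.05 -4.29]
1.0 board [-22.3 -63.9] tool rel to (-70,-54), cm [ 0.99 -4.77]
0.9 board [-17.5 -62.7] tool rel to (-70,-54), cm [ 0.87 -5.25]
0.8 board [-12.9 -61.2] tool rel to (-70,-54), cm [ 0.72 -5.71]
0.7 board [ -8.5 -59.1] tool rel to (-70,-54), cm [ 0.51 -6.15]
0.6 board [ -4.3 -56.7] tool rel to (-70,-54), cm [ 0.27 -6.57]
0.5 board [ -0.4 -53.8] tool rel to (-70,-54), cm [-0.02 -6.96]
0.4 board [  3.2 -50.6] tool rel to (-70,-54), cm [-0.34 -7.32]
0.3 board [  6.5 -47. ] tool rel to (-70,-54), cm [-0.7  -7.65]
0.2 board [  9.4 -43.1] tool rel to (-70,-54), cm [-1.09 -7.94]
0.1 board [ 11.9 -38.9] tool rel to (-70,-54), cm [-1.51 -8.19]
-0.0 board [ 14.  -34.5] tool rel to (-70,-54), cm [-1.95 -8.4 ]
```

View pics/p5.png

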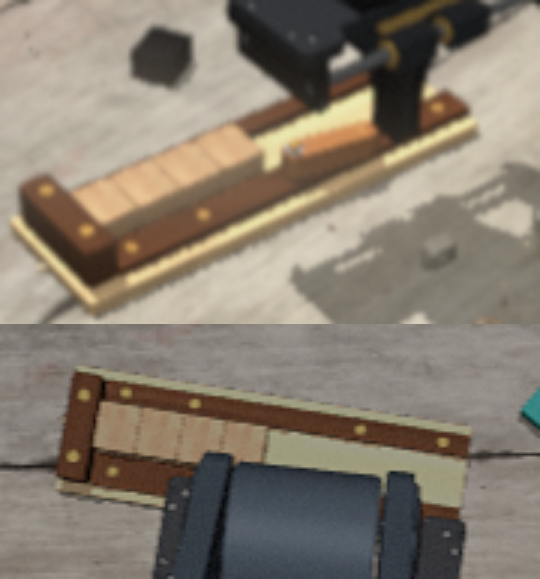

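Request:
arm_command(
  targets=[
    {"offset": [0, 0, 0], "rot": [0, 0, 0], "gripper": 1},
    {"offset": [0, 0, 0], "rot": [0, 0, 0], "gripper": 1},
  ],
)

```text
time_s: 7.7
position: [0.476, 0.0507, 0.1371]
tcp_rot: [[-0.178, -0.984, 0.002], [-0.984, 0.178, -0.0], [-0.0, -0.002, -1.0]]
force: [-0.9, -0.9, -0.5]
opening: 0.004
```

```bash
python3 -c "
from h import *
where();plan(-70,-54,26)"
```

```text
t 7.7 board [-68.8 -52.3] tip 67.4 F [-0.94 -0.9  -0.52] op 0.004
(-70, -54, 26) off [0.17 0.13 4.14] rot [-0.13  0.01 -0.04]
```

Just settling overshoot. Descend slightly further out, then begin the swing.

Request:
arm_command(
  targets=[
    {"offset": [0.2, 0.2, 2], "rot": [0, 0, 0], "gripper": 1},
    {"offset": [0.2, 0.2, 3.5], "rot": [0, 0, 0], "gripper": 1},
    {"offset": [0.2, 0.2, 4.1], "rot": [0, 0, 0], "gripper": 1},
    {"offset": [0.2, 0.2, 4.1], "rot": [0, 0, 0], "gripper": 1},
    {"offset": [0.2, 0.2, 4.1], "rot": [0, 0, 0], "gripper": 1},
  ],
)

```text
time_s: 8.2
position: [0.4727, 0.0493, 0.0962]
tcp_rot: [[-0.177, -0.984, 0.001], [-0.984, 0.177, -0.0], [-0.0, -0.001, -1.0]]
force: [1.0, -0.1, 0.4]
opening: 0.005
```

```bash
python3 -c "
from h import *
where();plan(-70,-54,26)"
```

```text
t 8.2 board [-71.8 -54.2] tip 26.5 F [ 0.97 -0.12  0.38] op 0.005
(-70, -54, 26) off [-0.02 -0.18  0.05] rot [-0.04  0.   -0.02]
```

Request:
arm_command(
  targets=[
    {"offset": [-0.1, -0.8, 0], "rot": [0, 0, 0], "gripper": 1},
    {"offset": [0.2, -1.2, 0], "rot": [0, 0, 0], "gripper": 1},
    {"offset": [0.4, -1.6, 0], "rot": [0, 0, 0], "gripper": 1},
    {"offset": [0.6, -2.1, 0], "rot": [0, 0, 0], "gripper": 1},
    {"offset": [0.8, -2.5, 0], "rot": [0, 0, 0], "gripper": 1},
    {"offset": [0.9, -3, 0], "rot": [0, 0, 0], "gripper": 1},
    {"offset": [1, -3.5, 0], "rot": [0, 0, 0], "gripper": 1},
    {"offset": [1, -4, 0], "rot": [0, 0, 0], "gripper": 1},
  ],
)

```text
time_s: 9.0
position: [0.5099, 0.0322, 0.096]
tcp_rot: [[-0.178, -0.984, -0.0], [-0.984, 0.178, 0.0], [0.0, 0.0, -1.0]]
force: [-0.7, 0.6, -0.1]
opening: 0.002
```

```bash
python3 -c "
from h import *
where();plan(-22.3,-64,26);plan(14,-35,26)
s=cap('scene')
a=s['frame'][225:315,250:400,::-1]
cv2.imwrite('pics/p6.png',cv2.resize(a,(750,450),interpolation=cv2.INTER_CUBIC))"
```

```text
t 9.0 board [-32.2 -64.5] tip 26.3 F [-0.73  0.61 -0.06] op 0.002
(-22.3, -64, 26) off [-0.05 -0.99  0.03] rot [ 0.03 -0.   -0.04]
(14, -35, 26) off [-2.95 -4.62  0.03] rot [ 0.03 -0.   -0.04]
```

View pics/p6.png

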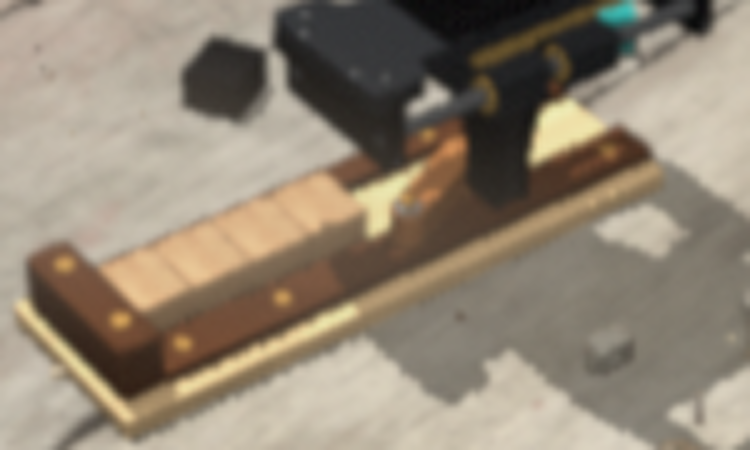

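Request:
arm_command(
  targets=[
    {"offset": [0, -0.5, 0], "rot": [0, 0, 0], "gripper": 1},
    {"offset": [-0.1, -1, 0], "rot": [0, 0, 0], "gripper": 1},
    {"offset": [-0.2, -1.45, 0], "rot": [0, 0, 0], "gripper": 1},
    {"offset": [-0.35, -1.9, 0], "rot": [0, 0, 0], "gripper": 1},
    {"offset": [-0.55, -2.35, 0], "rot": [0, 0, 0], "gripper": 1},
    {"offset": [-0.8, -2.75, 0], "rot": [0, 0, 0], "gripper": 1},
    {"offset": [-1.1, -3.15, 0], "rot": [0, 0, 0], "gripper": 1},
    {"offset": [-1.4, -3.5, 0], "rot": [0, 0, 0], "gripper": 1},
  ],
)

```text
time_s: 9.85
position: [0.5471, 0.0402, 0.0961]
tcp_rot: [[-0.177, -0.984, 0.0], [-0.984, 0.177, -0.0], [0.0, -0.0, -1.0]]
force: [-0.0, -0.7, -0.7]
opening: 0.005
```

Request:
arm_command(
  targets=[
    {"offset": [-0.3, -0.3, 0], "rot": [0, 0, 0], "gripper": 1},
    {"offset": [-0.7, -0.6, 0], "rot": [0, 0, 0], "gripper": 1},
    {"offset": [-1, -0.8, 0], "rot": [0, 0, 0], "gripper": 1},
    {"offset": [-1.3, -1, 0], "rot": [0, 0, 0], "gripper": 1},
  ],
)

```text
time_s: 10.25
position: [0.559, 0.0513, 0.0961]
tcp_rot: [[-0.177, -0.984, 0.0], [-0.984, 0.177, -0.0], [0.0, -0.0, -1.0]]
force: [0.6, 0.2, -0.5]
opening: 0.006
```

```bash
python3 -c "
from h import *
where();plan(14,-33.5,26)
s=cap('scene')
a=s['frame'][225:315,250:400,::-1]
cv2.imwrite('pics/p7.png',cv2.resize(a,(750,450),interpolation=cv2.INTER_CUBIC))"
```

```text
t 10.25 board [ 12.7 -37.1] tip 26.4 F [ 0.58  0.19 -0.54] op 0.006
(14, -33.5, 26) off [-0.36 -0.13  0.04] rot [-0.   -0.   -0.02]
```

View pics/p7.png

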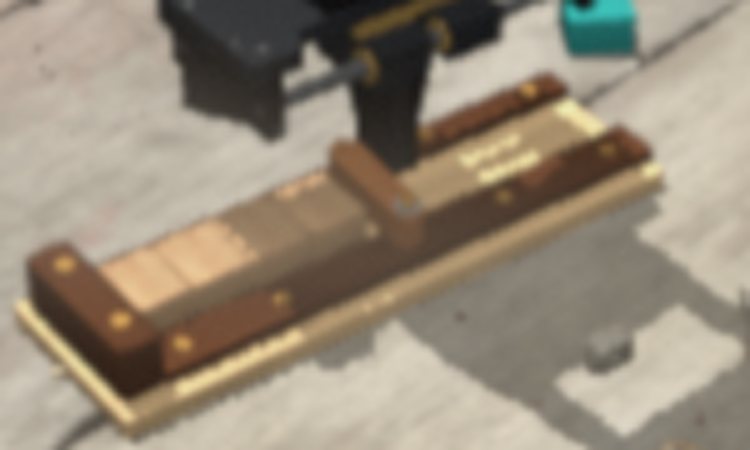

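Request:
arm_command(
  targets=[
    {"offset": [-0.1, 0, 0], "rot": [0, 0, 0], "gripper": 1},
    {"offset": [-0.2, 0, 0], "rot": [0, 0, 0], "gripper": 1},
    {"offset": [-0.2, 0, 0], "rot": [0, 0, 0], "gripper": 1},
  ],
)

```text
time_s: 10.6
position: [0.5591, 0.053, 0.0961]
tcp_rot: [[-0.178, -0.984, 0.0], [-0.984, 0.178, 0.0], [-0.0, -0.0, -1.0]]
force: [-0.0, 0.6, 0.7]
opening: 0.005
```

Request:
arm_command(
  targets=[
    {"offset": [-0.1, 0, 0], "rot": [0, 0, 0], "gripper": 1},
    {"offset": [-0.2, 0, 0], "rot": [0, 0, 0], "gripper": 1},
  ],
)

```text
time_s: 10.8
position: [0.5595, 0.0547, 0.0961]
tcp_rot: [[-0.177, -0.984, 0.0], [-0.984, 0.177, -0.0], [0.0, -0.0, -1.0]]
force: [-0.6, -4.5, -0.2]
opening: 0.004
```

Request:
arm_command(
  targets=[
    {"offset": [-0.1, 0, 0], "rot": [0, 0, 0], "gripper": 1},
    {"offset": [-0.1, 0, 0], "rot": [0, 0, 0], "gripper": 1},
  ],
)

```text
time_s: 11.0
position: [0.5596, 0.0549, 0.0961]
tcp_rot: [[-0.176, -0.984, -0.0], [-0.984, 0.176, -0.002], [0.002, 0.0, -1.0]]
force: [-0.2, -5.3, 0.2]
opening: 0.006
```

Request:
arm_command(
  targets=[
    {"offset": [-0.1, 0, 0], "rot": [0, 0, 0], "gripper": 1},
    {"offset": [0.8, 0, 0], "rot": [0, 0, 0], "gripper": 1},
    {"offset": [2.5, 0, 0], "rot": [0, 0, 0], "gripper": 1},
    {"offset": [2.5, 0, -3], "rot": [0, 0, 0], "gripper": 1},
    {"offset": [4, 0, -8], "rot": [0, 0, 0], "gripper": 1},
    {"offset": [9, 0, -12], "rot": [0, 0, 0], "gripper": 1},
    {"offset": [14, 0, -13], "rot": [0, 0, 0], "gripper": 1},
    {"offset": [19, 0, -13], "rot": [0, 0, 0], "gripper": 1},
  ],
)

```text
time_s: 11.8
position: [0.5293, -0.1177, 0.2277]
tcp_rot: [[-0.176, -0.984, 0.005], [-0.984, 0.176, -0.001], [0.0, -0.006, -1.0]]
force: [1.2, -0.5, -0.4]
opening: 0.008
```

Request:
arm_command(
  targets=[
    {"offset": [5, 0, 0], "rot": [0, 0, 0], "gripper": 1},
    {"offset": [10, 0, 0], "rot": [0, 0, 0], "gripper": 1},
    {"offset": [12, 0, 0], "rot": [0, 0, 0], "gripper": 1},
    {"offset": [12, 0, 0], "rot": [0, 0, 0], "gripper": 1},
    {"offset": [12, 0, 0], "rot": [0, 0, 0], "gripper": 1},
    {"offset": [12, 0, 0], "rot": [0, 0, 0], "gripper": 1},
  ],
)

```text
time_s: 12.4
position: [0.507, -0.2332, 0.2248]
tcp_rot: [[-0.177, -0.984, -0.001], [-0.984, 0.177, 0.001], [-0.001, 0.001, -1.0]]
force: [0.9, -0.1, -0.6]
opening: 0.005
```

```bash
python3 -c "
from h import *
where()
s=cap('scene');t=cap('top')
a=s['frame'][225:315,250:400,::-1];b=t['frame'][225:310,205:385,::-1]
a=cv2.resize(a,(540,324),interpolation=cv2.INTER_CUBIC);b=cv2.resize(b,None,fx=3,fy=3)
cv2.imwrite('pics/p8.png',np.vstack([a,b])[:600])"
```

```text
t 12.4 board [  12.  -326.2] tip 155.1 F [ 0.94 -0.09 -0.63] op 0.005
```

View pics/p8.png

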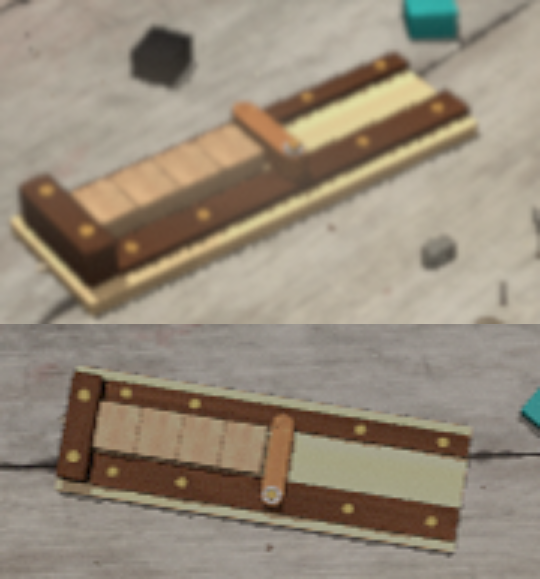

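```bash
python3 -c "
from rig import ticket
print(ticket.hand_in())"
```

```text
the job is handed in; nothing more can be done
None
```

The row of four blocks is pushed home against the end stop and the gate is shut behind it. The job was handed in at about 12.5 s robot time; no verdict was reported.

- **Row:** I pushed it with closed fingertips until the force at the stop rose to about 13 N. The last picture shows the four blocks as a closed row, flat in the channel, touching the stop.
- **Gate:** I swung it from the outside to its hard stop, where the force reached about 5 N and the fingertips moved only 0.2 mm for a further 1 mm commanded. In the top view its angle is about 10.1°, against 10.2° for the board, so it is within about 0.01 rad of shut.
- **Robot:** It is clear of everything, with the fingertips 155 mm above the bench and the wrist force within noise.
- **Bystanders:** I never brought the arm near the sanding block, peg, jar or offcut. I did not measure their positions again at the end.
- **Disagreement between cameras:** The two views placed the board up to 5 mm apart. I used a position between them and relied on contact forces for both end positions.

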